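Find the case with the loose reference ball by shaking

ROBOT

A 6-joint arm with a two-finger parallel gripper is mounted at the origin on a cart in front of the work surface, level with it; the furniture and walls round the work are solid. World frame = base frame: x ahead of the robot, y to its left, z up, the work surface at z = 0. Lengths are in mm, angles in rad, forces in N, time in s.
With the tool pointing down it reaches from about 400 to 925 mm from the base axis. Payload 3.4 kg.
Tool frame: the origin (TCP) lies on the centre line of the jaws, within the pads' length; the fingertips stand 8 mm ahead of it and the grasp point (between the pads) lies 11 mm behind it; z points along the fingers, y is the line along which they close (so a half turn about z gives the same grasp; the last joint's range is limited). The gripper opens to 85 mm and grips with 20 to 120 N. Pads are 22 mm wide; open, the fingers measure 114 mm over their backs; the gripper's body (76 mm by 85 mm) begins 54 mm behind the grasp point. The pads swing forward as they close: fully open they stand 13 mm farther back than shut.
Start: joints at [1.204, 0.307, 1.506, -0, 1.328, -0.073], TCP at [165.988, 550.526, 239.305] pointing down, gripper open.
Joint ranges: [-3.12, 3.12], [-1.05, 2.28], [0.14, 2.33], [-1.42, 4.57], [0.1, 2.73], [-2.68, 2.68]. Speed limits (rad/s): [2.57, 2.57, 3.14, 3.14, 3.14, 3.14].

INTERFACE

Orientations are given as [roll, pitch, yaw] about the fixed x, y, z axes, in that order (R = Rz(yaw) Ry(pitch) Rx(roll)).
In Python, from rig import movep, movel, move_j, release, grab, hold, ik, observe, snapshot, camera_params, IKError, hand_in, boxes_of, silhouettes, place_of gives the robot as it stands. Calls block until the motion is done:
- movep(position, orientation): joint-space move of the TCP to a pose.
- movel(position, orientation=None, vel=150): straight line of the TCP; orientation=None keeps the orientation; vel is the mean speed in mm/s.
- move_j(angles): joint-space move.
- release() and grab(grasp_force=None): open the fingers fully, or close them until they stop; grasp_force is the grip in N (None keeps the last).
- hold(seconds).
- ik(position, orientation): joint angles nearest the present ones, or None.
- observe(): the state.
- snapshot(name): name is "scene" or "side" or "wrist"; returns the picture (400x640x3 uint8, blue, green, red); there is no depth.
- camera_params(name): a dict with "intrinsics" (3x3 intrinsics, pixels), "R" (3x3) and "t" (3): a world point X has camera coordinates R X + t; the wrist camera has in their place "mount" (4x4, takes a point from camera to tool coordinates, whose origin is the TCP and whose axes are the flange's). Camera axes: x right, y down, z forward; pixel columns grow to the right and rows downward; lengths in mm; the calibration is good to about 2 mm. A picture is of the moment at which its call begins: read the wrist's pose just before it. camera_params takes no time and is no camera call.
A pose or a line that the arm cannot do raises IKError and nothing moves.
- hand_in(): hands the job in; it is judged then, once.
Trained networks look in the newest picture that a camera, given by its name, has taken for a name from the list of things; names that differ only in an ending like _2 or _b are one class to them, and where a whole thing is asked for, a point or a joint stands for the part that bears it (a point fixed in the world has none). Each returns a list of dicts, best first, with "confidence" (0 to 1); they miss things now and then, are a little off and sometimes report something else, mostly with a low value. They report only what shows in the picture. A call takes as long as a camera call.
- boxes_of(camera, thing): "box" ([left, top, right, bottom] in pixels, round what is visible of it).
- silhouettes(camera, thing): "mask" (400x640 bool, what is visible of it) and "box" ([left, top, right, bottom] in pixels, round what is visible of it).
- place_of(camera, thing): "location" ([column, row] in pixels: a listed point, or the origin of a listed thing).
The state is a dict: "clock": time; "joint_positions": joint angles; "joint_velocities": joint speeds; "joint_efforts": joint torques, N m; "eef_pos": TCP position; "ee_rot": TCP orientation; "wrist_force": force on the tool from outside, world axes, zero at the start; "moment": the same for the moment, N m; "opening": finger opening in mm; "finger_force": force on a finger pad.
Only numpy, scipy, OpenCV 4.12 (cv2) and the standard library are available. Lean on these libraries where they do the work, as an engineer would, in place of code of your own. Each camera call takes 0.05 s, during which the arm holds its last target. There are 200 camera calls.

TASK

Three identical sealed metal cases stand on the worktop, and in one of them the steel reference ball has come loose. Lift the cases one at a time clear of the worktop and rock each lengthwise, tipping first one end down and then the other, to and fro at least twice, until you find the one that rattles; put quiet ones back flat where they stood, and finish by holding the rattling case out over the middle of the notebook, level and still, about 20 cm up, without letting go of it. Handle the cases gently: grip with no more than about 40 N, do not tip one right over, and leave the dropper bottle, the canister, the timer and the squeeze bottle where they are.

Things in the scene. Friction and masses are not known exactly. Their poses are not given: they have to be found in the camera images.
- case_left: left one (largest y) of three identical sealed metal cases, 52 mm wide (x), 135 mm long (y), 50 mm high, standing flat; origin at the centre of its underside, z up, y along its length. The long sides are flat and parallel: grip across the 52 mm width at the middle of the length. Each case weighs 0.22 to 0.45 kg at random, so weight tells nothing
- case_middle: middle case, same shape, size and axes as case_left. One of the three, any of them, holds a loose 34 mm steel ball of 0.16 kg that rolls freely along the case's length (y), 90 mm of travel; nothing outside shows which. The other two hold nothing that moves
- case_right: right case (smallest y), same shape, size and axes as case_left. In the case with the ball the ball rolls to the lower end at a tilt of 10 degrees or more (felt lining), and stays near it if the case is then levelled slowly: the balance of the held case then differs by 0.08 to 0.14 N m between the ball at one end and at the other (in a quiet case by none)
- notebook: black notebook lying flat and fixed on the worktop beyond the cases, 210 mm along its own x, 153 mm along its own y, 16 mm thick; origin at the centre of its underside. The case is shown above its middle
- stain: bystander to be left alone: brown glass dropper bottle, 36 mm across and 98 mm tall; origin at the centre of its underside
- can: bystander to be left alone: black-capped round canister, 39 mm across and 54 mm tall; origin at the centre of its underside
- timer: bystander to be left alone: flat white timer, 65 x 65 x 19 mm; origin at the centre of its underside
- bottle: bystander to be left alone: white squeeze bottle with a red spout, 108 x 65 x 204 mm; origin at the centre of its underside

How it is judged (in metres and radians):
On the way, in this order (a step that is already met when the one before it is completed fails the run):
1. the rattling case, lifted clear, is rocked until the ball lies towards one end (its +y end) (((distance between ball_geom and case_left below 0.075 m and height (world z) of case_left above 0.025 m and y of ball_geom in the frame of case_left above 0.022 m) or (distance between ball_geom and case_middle below 0.075 m and height (world z) of case_middle above 0.025 m and y of ball_geom in the frame of case_middle above 0.022 m) or (distance between ball_geom and case_right below 0.075 m and height (world z) of case_right above 0.025 m and y of ball_geom in the frame of case_right above 0.022 m))), for 0.05 s.
2. still lifted, it is rocked the other way until the ball lies towards the other end (((distance between ball_geom and case_left below 0.075 m and height (world z) of case_left above 0.025 m and y of ball_geom in the frame of case_left below -0.022 m) or (distance between ball_geom and case_middle below 0.075 m and height (world z) of case_middle above 0.025 m and y of ball_geom in the frame of case_middle below -0.022 m) or (distance between ball_geom and case_right below 0.075 m and height (world z) of case_right above 0.025 m and y of ball_geom in the frame of case_right below -0.022 m))), for 0.05 s.
At the end, for the whole second after the job is handed in: The case with the loose ball is held by the fingers over the notebook: centre within 50 mm of the notebook's centre seen from above, underside 12 to 30 cm above the worktop, level within 0.2 rad, still; the other two cases stand flat on the worktop within 40 mm of where they stood (((distance between ball_geom and case_left below 0.075 m and horizontal distance between case_left and notebook below 0.05 m and height (world z) of case_left between 0.12 and 0.3 m and angle between case_left's own z axis and vertical below 0.2 rad and linear speed of case_left below 0.03 m/s and contact force between the fingers and case_left above 2 N and distance of each of case_middle, case_right from where it was at the start of the episode below 0.04 m and height (world z) of each of case_middle, case_right below 0.008 m and angle between each of case_middle, case_right's own z axis and vertical below 0.1 rad and linear speed of each of case_middle, case_right below 0.02 m/s) or (distance between ball_geom and case_middle below 0.075 m and horizontal distance between case_middle and notebook below 0.05 m and height (world z) of case_middle between 0.12 and 0.3 m and angle between case_middle's own z axis and vertical below 0.2 rad and linear speed of case_middle below 0.03 m/s and contact force between the fingers and case_middle above 2 N and distance of each of case_left, case_right from where it was at the start of the episode below 0.04 m and height (world z) of each of case_left, case_right below 0.008 m and angle between each of case_left, case_right's own z axis and vertical below 0.1 rad and linear speed of each of case_left, case_right below 0.02 m/s) or (distance between ball_geom and case_right below 0.075 m and horizontal distance between case_right and notebook below 0.05 m and height (world z) of case_right between 0.12 and 0.3 m and angle between case_right's own z axis and vertical below 0.2 rad and linear speed of case_right below 0.03 m/s and contact force between the fingers and case_right above 2 N and distance of each of case_left, case_middle from where it was at the start of the episode below 0.04 m and height (world z) of each of case_left, case_middle below 0.008 m and angle between each of case_left, case_middle's own z axis and vertical below 0.1 rad and linear speed of each of case_left, case_middle below 0.02 m/s))); the arm keeps its last pose, push and grip.
It fails at once if a case is squeezed with more than 110 N (both fingers together, 55 N a side) (contact force between the fingers and case_left above 110 N or contact force between the fingers and case_middle above 110 N or contact force between the fingers and case_right above 110 N).
It fails at once if a case is tipped right over (more than 1.1 rad) (angle between any of case_left, case_middle, case_right's own z axis and vertical above 1.1 rad).
It fails at once if a bystander is moved by more than 30 mm (distance of any of stain, can, timer, bottle from where it was at the start of the episode above 0.03 m).
It also fails if it takes over 72 s, if anything falls off the work surface, if the arm or the gripper's body presses on something with over 40 N, if the wrist force passes 120 N, or if a joint passes its speed limit or range.

## Working session

There is one attempt and no reset: what is moved stays moved. The work goes in short steps, each a Python script; the robot and the scene stay as the last script left them, time stands still between calls to the robot, and variables do not carry over. Pictures are saved under pics/ and viewed, at most 10 in all, crops included, and the job is handed in when it is done.

```bash
ls; mkdir -p pics
cat > h.py <<'E'
import numpy as np, cv2
from rig import *
def ray(cam,px):
    p=camera_params(cam);K=np.array(p["intrinsics"]);R=np.array(p["R"]);t=np.array(p["t"]).ravel()
    return -R.T@t, R.T@np.linalg.solve(K,[px[0],px[1],1])
def at_z(cam,px,z):
    c,d=ray(cam,px); return c+d*(z-c[2])/d[2]
def proj(cam,X):
    p=camera_params(cam);q=np.array(p["intrinsics"])@(np.array(p["R"])@np.array(X,float)+np.array(p["t"]).ravel());return q[:2]/q[2]
E
python3 - <<'E'
from h import *
o=observe();print(o)
ims=[]
for c in ("scene","side"):
    im=snapshot(c);ims.append(im);cv2.imwrite(f"pics/{c}0.png",im)
    for n in ["case_left","case_middle","case_right","notebook","stain","can","timer","bottle"]:
        for d in place_of(c,n)[:4]:
            print(c,n,round(d["confidence"],2),np.round(d["location"]),np.round(at_z(c,d["location"],0)))
E
```

```text
pics
{'clock': 0.0, 'joint_positions': array([ 1.20453063e+00,  3.07566550e-01,  1.50766286e+00, -6.58674373e-05,
        1.32840433e+00, -7.34920254e-02]), 'joint_velocities': array([ 0.00076675, -0.00254193,  0.00032556, -0.00219725,  0.00130562,
       -0.00012831]), 'joint_efforts': array([ 2.08073565e-03, -4.57553923e+01, -2.51917344e+01,  5.60475894e-05,
        1.30922665e-02,  2.35864661e-05]), 'eef_pos': array([165.747497  , 549.88333106, 238.38869452]), 'ee_rot': array([-3.13955239e+00, -8.61312088e-05,  2.84883477e+00]), 'wrist_force': array([-0.16231115,  0.02166449,  0.04074839]), 'moment': array([-0.00390667,  0.06031339, -0.0492852 ]), 'finger_force': 0.0, 'opening': 85.55362923399949}
scene case_left 0.88 [266. 283.] [424. 289.   0.]
scene case_left 0.25 [392. 195.] [ 433. -302.   -0.]
scene case_middle 0.83 [322. 232.] [466.  21.   0.]
scene case_right 0.87 [390. 196.] [ 432. -289.    0.]
scene case_right 0.45 [265. 285.] [421. 298.   0.]
scene notebook 0.63 [270. 210.] [679.  73.   0.]
scene stain 0.8 [302. 255.] [436. 141.   0.]
scene can 0.68 [361. 211.] [ 451. -151.    0.]
scene timer 0.44 [359. 176.] [ 599. -306.    0.]
side case_left 0.92 [183. 206.] [436. 312.   0.]
side case_middle 0.72 [277. 221.] [468.  24.   0.]
side case_right 0.57 [400. 254.] [ 439. -309.    0.]
side notebook 0.7 [295. 189.] [680.  75.   0.]
side notebook 0.35 [233. 220.] [425. 136.   0.]
side stain 0.62 [234. 223.] [413. 125.   0.]
side stain 0.19 [277. 221.] [469.  26.   0.]
side can 0.57 [334. 239.] [ 441. -146.    0.]
side timer 0.7 [416. 222.] [ 614. -317.    0.]
side bottle 0.62 [456. 218.] [ 685. -415.   -0.]
```

View pics/scene0.png

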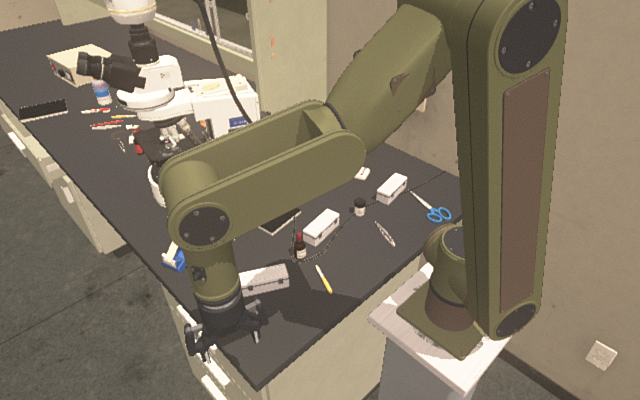

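View pics/side0.png

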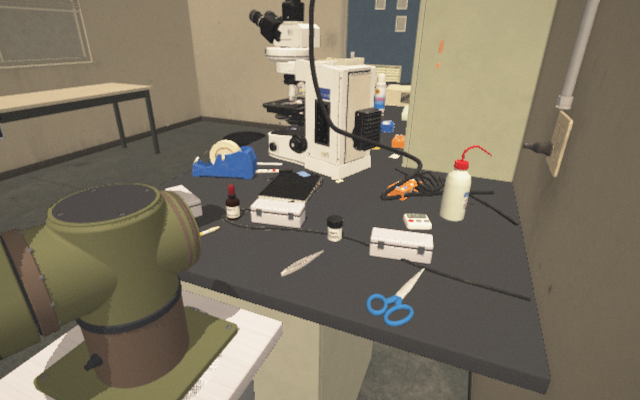

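```bash
cat > fit.py <<'E'
from h import *
from scipy.optimize import minimize
M={}
for c in ("scene","side"):
    for n in ["case_left","case_middle","case_right"]:
        s=silhouettes(c,n)
        if s: M[c,n]=s[0]["mask"]; print(c,n,s[0]["confidence"],s[0]["mask"].sum())
    s=silhouettes(c,"notebook")
    if s: M[c,"notebook"]=s[0]["mask"]; print(c,s[0]["confidence"],s[0]["mask"].sum())
G={"case_left":(430,300,0),"case_middle":(467,22,0),"case_right":(435,-300,0),"notebook":(680,74,0)}
S={"case_left":(52,135,50),"case_middle":(52,135,50),"case_right":(52,135,50),"notebook":(210,153,16)}
def model(c,n,p):
    l,w,h=S[n];a=p[2];R=np.array([[np.cos(a),-np.sin(a)],[np.sin(a),np.cos(a)]])
    P=[proj(c,[*(R@[sx*l/2,sy*w/2]+p[:2]),z]) for sx in(-1,1) for sy in(-1,1) for z in(0,h)]
    m=np.zeros((400,640),np.uint8)
    cv2.fillConvexPoly(m,np.int32(cv2.convexHull(np.float32(P))*16),1,shift=4);return m>0
for n in G:
    cs=[c for c in("scene","side") if (c,n) in M]
    for use in [cs]+[[c] for c in cs]:
        def cost(p): return sum(1-(model(c,n,p)&M[c,n]).sum()/(model(c,n,p)|M[c,n]).sum() for c in use)
        best=min((minimize(cost,[G[n][0],G[n][1],a],method="Nelder-Mead",options=dict(initial_simplex=np.array([G[n][:2]+(a,)]*4)+np.array([[0,0,0],[15,0,0],[0,15,0],[0,0,.15]]),maxiter=150)) for a in(-.25,0,.25)),key=lambda r:r.fun)
        print(n,use,np.round(best.x,3),round(best.fun/len(use),3))
E
python3 fit.py
```

```text
scene case_middle 0.67 803
scene case_right 0.77 564
scene 0.8 459
side case_left 0.8 400
side case_middle 0.88 1254
side case_right 0.64 1777
side 0.87 1315Traceback (most recent call last):
  File "fit.py", line 21, in <module>
    best=min((minimize(cost,[G[n][0],G[n][1],a],method="Nelder-Mead",options=dict(initial_simplex=np.array([G[n][:2]+(a,)]*4)+np.array([[0,0,0],[15,0,0],[0,15,0],[0,0,.15]]),maxiter=150)) for a in(-.25,0,.25)),key=lambda r:r.fun)
  File "fit.py", line 21, in <genexpr>
    best=min((minimize(cost,[G[n][0],G[n][1],a],method="Nelder-Mead",options=dict(initial_simplex=np.array([G[n][:2]+(a,)]*4)+np.array([[0,0,0],[15,0,0],[0,15,0],[0,0,.15]]),maxiter=150)) for a in(-.25,0,.25)),key=lambda r:r.fun)
              ~~~~~~~~^^^^^^^^^^^^^^^^^^^^^^^^^^^^^^^^^^^^^^^^^^^^^^^^^^^^^^^^^^^^^^^^^^^^^^^^^^^^^^^^^^^^^^^^^^^^^^^^^^^^^^^^^^^^^^^^^^^^^^^^^^^^^^^^^^^^^^^^^^^^^^^^^^^^^^^^^^^^^^^^^^^^^
    res = _minimize_neldermead(fun, x0, args, callback, bounds=bounds,
                               **options)
    fsim[j] = func(sim[j])
              ~~~~^^^^^^^^
    fx = functio
[... 175 characters left out ...]
                     ~~~^^^^^^^^^^^^^^^^^^^^^^^^^^^^^^^^^^^^^^^^^^^^^^^^^^^^^^^^^^^^^^^^^^^^^^^^
  File "fit.py", line 20, in <genexpr>
    def cost(p): return sum(1-(model(c,n,p)&M[c,n]).sum()/(model(c,n,p)|M[c,n]).sum() for c in use)
                                                           ~~~~~^^^^^^^
  File "fit.py", line 14, in model
    P=[proj(c,[*(R@[sx*l/2,sy*w/2]+p[:2]),z]) for sx in(-1,1) for sy in(-1,1) for z in(0,h)]
       ~~~~^^^^^^^^^^^^^^^^^^^^^^^^^^^^^^^^^^
  File "h.py", line 9, in proj
    p=camera_params(cam);q=np.array(p["intrinsics"])@(np.array(p["R"])@np.array(X,float)+np.array(p["t"]).ravel());return q[:2]/q[2]
ValueError: time passes only in moves, steps and waits
```

Scene shows the left case at about (265,280), partly behind the wrist, the middle one at (322,227) next to the dropper (300,247), and the right one at (392,188). The side view agrees, with the left case mostly hidden behind the arm. I'll cache the calibration and fit the poses.

```bash
python3 - <<'E'
s=open('h.py').read()
s=s.replace('from rig import *','from rig import *\nimport functools\ncamera_params=functools.lru_cache(camera_params)')
open('h.py','w').write(s)
f=open('fit.py').read()
f=f.replace('silhouettes(c,n)\n','silhouettes(c,n)\n')
open('fit.py','w').write(f)
E
python3 fit.py
```

```text
scene case_middle 0.67 803
scene case_right 0.77 564
scene 0.8 459
side case_left 0.8 400
side case_middle 0.88 1254
side case_right 0.64 1777
side 0.87 1315
case_left ['side'] [446.175 301.945  -0.729] 0.54
case_left ['side'] [446.175 301.945  -0.729] 0.54
case_middle ['scene', 'side'] [4.69215e+02 2.13950e+01 2.03000e-01] 0.125
case_middle ['scene'] [4.68956e+02 2.18840e+01 1.96000e-01] 0.105
case_middle ['side'] [4.73554e+02 2.47530e+01 2.82000e-01] 0.129
case_right ['scene', 'side'] [ 4.40891e+02 -3.05106e+02  2.37000e-01] 0.134
case_right ['scene'] [ 4.41635e+02 -3.08343e+02  2.59000e-01] 0.137
case_right ['side'] [ 4.47367e+02 -3.03724e+02  2.07000e-01] 0.114
notebook ['scene', 'side'] [6.8690e+02 8.9047e+01 1.7100e-01] 0.469
notebook ['scene'] [6.76418e+02 8.04890e+01 2.90000e-02] 0.768
notebook ['side'] [6.93864e+02 9.09000e+01 1.95000e-01] 0.148
```

```bash
cat >> h.py <<'E'
from scipy.spatial.transform import Rotation as Ro
def rpy(a,th=0):   # tool down, jaws closing along case x (yaw a), tilted by th about case x
    R=Ro.from_rotvec(th*np.array([np.cos(a),np.sin(a),0]))*Ro.from_euler('xyz',[np.pi,0,a+np.pi/2])
    return R.as_euler('xyz')
def wcam():
    o=observe();T=np.eye(4);T[:3,:3]=Ro.from_euler('xyz',o['ee_rot']).as_matrix();T[:3,3]=o['eef_pos']
    C=np.linalg.inv(T@np.array(camera_params('wrist')['mount']));return C
def wproj(C,X):
    q=np.array(camera_params('wrist')['intrinsics'])@(C[:3,:3]@np.array(X,float)+C[:3,3]);return q[:2]/q[2]
def w_at_z(C,px,z):
    d=C[:3,:3].T@np.linalg.solve(np.array(camera_params('wrist')['intrinsics']),[px[0],px[1],1]);c=-C[:3,:3].T@C[:3,3]
    return c+d*(z-c[2])/d[2]
def wquad(C,mask,z):  # min-area rect of a mask projected to height z
    c=max(cv2.findContours(mask.astype(np.uint8),0,2)[0],key=cv2.contourArea)[:,0]
    return cv2.minAreaRect(np.float32([w_at_z(C,p,z)[:2] for p in c]))
E
python3 - <<'E'
from h import *
movep([469,21,300],rpy(.2));C=wcam();im=snapshot('wrist')
s2=snapshot('scene')
for n in("case_middle","notebook","stain"):
    for s in silhouettes('wrist',n)[:2]:
        print(n,s['confidence'],s['box'],wquad(C,s['mask'],{"case_middle":50,"notebook":16,"stain":98}[n]))
for n in("case_left","notebook","stain"):
    for d in place_of('scene',n)[:2]: print(n,d['confidence'],at_z('scene',d['location'],0))
cv2.imwrite('pics/w1.png',np.vstack([im,s2])[:, :][::1])
cv2.imwrite('pics/w1.png',cv2.resize(np.vstack([im,s2]),(480,600)))
print(observe()['clock'],observe()['eef_pos'])
E
sed -i 's/("case_left","case_middle","case_right")/&/' fit.py; python3 fit.py
```

```text
case_middle 0.68 [295.8, 96.8, 352.9, 215.9] ((469.1203918457031, 23.138748168945312), (57.69575500488281, 134.28543090820312), 9.918924331665039)
notebook 0.64 [417.6, 64.2, 623.1, 200.8] ((685.5233764648438, 88.44886016845703), (214.31015014648438, 151.34591674804688), 8.413029670715332)
stain 0.66 [300.4, 16.2, 339.0, 62.2] ((443.1802978515625, 134.73875427246094), (29.918622970581055, 34.070526123046875), 11.565961837768555)
case_left 0.9 [415.89712309 294.36910329   0.        ]
notebook 0.88 [6.85287239e+02 7.35991172e+01 1.13686838e-13]
stain 0.63 [457.05194901 138.85524329   0.        ]
4.2917 [469.00379714  21.25788598 299.96057946]
scene case_left 0.56 1109
scene case_middle 0.57 822
scene case_right 0.85 421
scene 0.73 1854
side case_left 0.8 400
side case_middle 0.88 1254
side case_right 0.64 1777
side 0.87 1315
case_left ['scene', 'side'] [424.414 294.677  -0.547] 0.366
case_left ['scene'] [426.851 295.472  -0.485] 0.141
case_left ['side'] [446.175 301.945  -0.729] 0.54
case_middle ['scene', 'side'] [4.71703e+02 2.34890e+01 2.00000e-01] 0.114
case_middle ['scene'] [4.71895e+02 1.92760e+01 1.94000e-01] 0.086
case_middle ['side'] [4.73554e+02 2.47530e+01 2.82000e-01] 0.129
case_right ['scene', 'side'] [ 4.44000e+02 -3.03231e+02  2.83000e-01] 0.237
case_right ['scene'] [ 453.37  -303.827    0.462] 0.299
case_right ['side'] [ 4.47367e+02 -3.03724e+02  2.07000e-01] 0.114
notebook ['scene', 'side'] [6.89081e+02 9.06620e+01 1.38000e-01] 0.124
notebook ['scene'] [6.8686e+02 9.0999e+01 1.1700e-01] 0.082
notebook ['side'] [6.93864e+02 9.09000e+01 1.95000e-01] 0.148
```

View pics/w1.png

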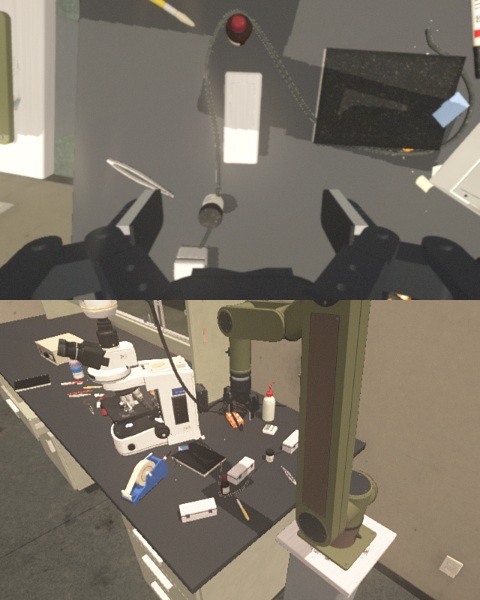

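```bash
cat >> h.py <<'E'
def pick(x,y,a):
    movep([x,y,130],rpy(a)); movel([x,y,18],rpy(a),vel=120); grab(38)
    print('grip',observe()['opening'],observe()['finger_force'])
def meas(a):
    v=[]
    for _ in range(8): hold(.05); v.append(observe()['moment'])
    return float(np.mean(v,0)@[np.cos(a),np.sin(a),0])
def rock(x,y,a,z=190,th=.38,n=2):
    movel([x,y,z],rpy(a),vel=120); hold(.3); print('lifted',observe()['clock'],meas(a),observe()['wrist_force'],observe()['opening'])
    for k in range(n):
        for s in (-1,1):
            movep([x,y,z],rpy(a,s*th)); hold(.5); mt=meas(a)
            for f in (.5,.2,0): movep([x,y,z],rpy(a,s*th*f))
            hold(.3); print(s,round(mt,4),'level',round(meas(a),4),'t',round(observe()['clock'],2))
def put(x,y,a,z=18):
    movel([x,y,35],rpy(a),vel=150); movel([x,y,z],rpy(a),vel=30); hold(.2); release(); movel([x,y,130],rpy(a),vel=150)
E
python3 - <<'E'
from h import *
for p in [(470,22,.19),(441,-305,.24)]:
    for th in (-.38,.38):
        print(ik([p[0],p[1],190],rpy(p[2],th)))
pick(470,22,.19); print(observe()['clock'])
rock(470,22,.19,n=1)
E
```

```text
[ 0.24426637  0.23901943  1.82372655 -0.42059818  1.1363398   0.24451958]
[-0.30228224  0.28685755  1.75071288  0.34547742  1.30637671 -0.61751342]
[-0.49762862  0.20479479  1.87349255 -0.37844403  0.8374829  -0.51445534]
[-0.81018433  0.46009032  1.45717905  0.18557822  1.55809541 -1.08389356]
grip 51.281585698976635 39.72233489155769
6.9083
lifted 8.7917 -0.015984435344202953 [ 0.18270288 -0.19991138 -3.10836417] 51.90407429668314
-1 0.386 level -0.0014 t 12.18
1 -0.3843 level -0.0057 t 15.03
```

```bash
cat >> h.py <<'E'
def rock2(x,y,a,z=190,th=.38):
    for s in (-1,1): movep([x,y,z],rpy(a,s*th)); hold(.4)
    for f in (.5,.2,0): movep([x,y,z],rpy(a,s*th*f))
    hold(.3); print('quick rock, level after +1:',round(meas(a),4),'t',round(observe()['clock'],2))
def look(n,z=50):
    C=wcam();im=snapshot('wrist')
    for s in silhouettes('wrist',n)[:3]: print(n,s['confidence'],s['box'],wquad(C,s['mask'],z))
    for s in place_of('wrist',n)[:2]: print(s['confidence'],w_at_z(C,s['location'],0))
    return im
E
python3 - <<'E'
from h import *
rock2(470,22,.19); put(470,22,.19)
print(observe()['clock'])
movep([441,-305,220],rpy(.23)); im=look('case_right'); cv2.imwrite('pics/w2.png',im);print(observe()['clock'])
E
```

```text
quick rock, level after +1: -0.0093 t 18.69
22.125
case_right 0.78 [285.9, 101.5, 359.4, 249.8] ((440.16949462890625, -304.60675048828125), (56.28114318847656, 134.83303833007812), 8.995232582092285)
0.81 [ 442.10883296 -308.78634682    0.        ]
0.58 [ 609.40586462 -316.46908233    0.        ]
23.5583
```

View pics/w2.png

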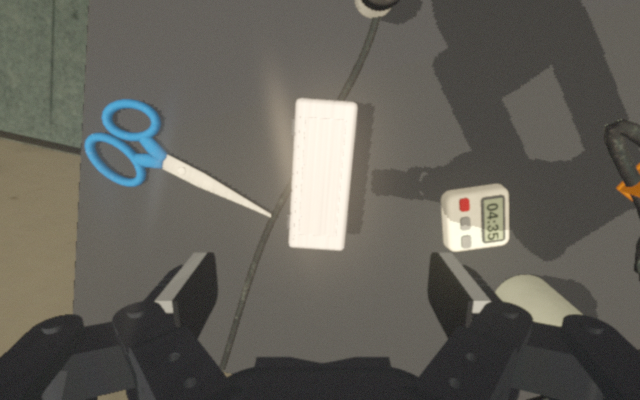

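Right case is centred at about (322,174), clear of the scissors and timer, with its yaw about 0.06 less than the tool's.

Run:
```python
from h import *
pick(441,-305,.17); rock(441,-305,.17,n=1)
```

```text
grip 51.37094763630081 41.11436739563942
lifted 27.3833 -0.0038690865745546208 [-0.38818737 -0.65439546 -4.26652899] 51.78524107998785
-1 0.4168 level 0.0064 t 30.73
1 -0.421 level 0.0007 t 33.56
```

Quiet too (difference 0.006 N m). I'll rock it once more, put it back, and look at the left case.

Run:
```python
from h import *
rock2(441,-305,.17); put(441,-305,.17)
movep([426,295,220],rpy(-.4)); print(observe()['joint_positions']); im=look('case_left'); cv2.imwrite('pics/w3.png',im);print(observe()['clock'])
for th in (-.38,.38): print(ik([426,295,190],rpy(-.4,th)))
```

```text
quick rock, level after +1: 0.0152 t 37.02
[ 5.23036145e-01  2.44659819e-01  1.65105719e+00 -3.48892488e-04
  1.24626477e+00  9.23849863e-01]
case_left 0.72 [282.6, 95.2, 354.5, 250.7] ((423.0690002441406, 297.15521240234375), (133.90957641601562, 55.58620834350586), 62.607608795166016)
0.71 [420.36827726 294.86658477   0.        ]
0.7 [689.4013364   84.14629568   0.        ]
42.7833
[ 0.65294247  0.45086019  1.47382732 -0.184695    1.55128093  1.08780607]
[0.32621111 0.15959944 1.93585007 0.38705749 0.82527105 0.49331244]
```

View pics/w3.png

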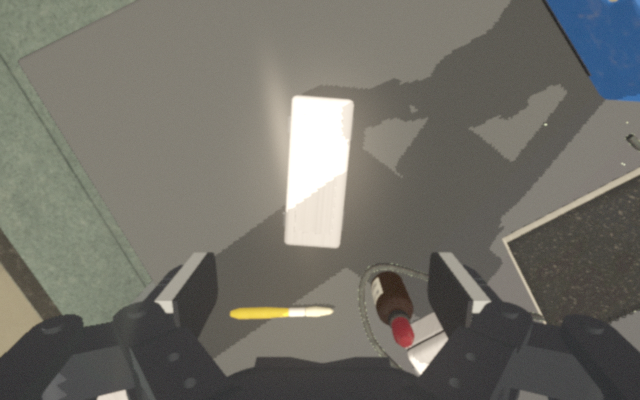

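Left case is centred at about (320,171), with nothing near where the fingers go. Its yaw comes out at −0.47.

Run:
```python
from h import *
pick(423,296,-.47); rock(423,296,-.47,n=1);
```

```text
grip 51.314609117071676 41.74139589071274
lifted 46.6083 -0.007011717745166882 [-1.10595017 -0.00954047 -3.89060226] 51.28876615978194
-1 0.3405 level -0.0688 t 49.87
1 -0.3422 level 0.1013 t 52.79
```

The left case rattles: the level moment changes by 0.17 N m between ends. I'll rock it once more and carry it over the notebook.

Run:
```python
from h import *
rock2(423,296,-.47)
movel([423,296,220],vel=150)
movel([686,89,220],rpy(0),vel=130); hold(.6)
o=observe();print(o['clock'],o['eef_pos'],o['opening'],o['finger_force'],o['wrist_force'],o['joint_velocities'].round(3))
cv2.imwrite('pics/s4.png',np.hstack([cv2.resize(snapshot('scene')[100:400,100:500],(400,300)),snapshot('side')[0:300,120:520]]))
```

```text
quick rock, level after +1: 0.0699 t 56.37
60.0417 [685.98731823  88.99513188 219.99295944] 51.189679424745506 45.114634931087494 [ 0.79490834  0.57591494 -3.70812217] [-0.    -0.001 -0.001  0.    -0.     0.001]
```

View pics/s4.png

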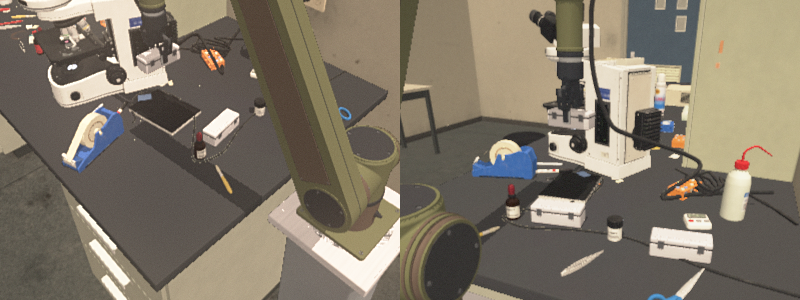

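The held case is level over the notebook (right panel, around (570,118)). The other two stand flat at (558,210) and (680,243), and nothing else has moved, so I'm handing in.

```bash
python3 -c "
from h import *
print(hand_in())"
```

```text
the job is handed in; nothing more can be done
None
```

The left case is the one that rattles (its level balance changed by about 0.17 N m between ends, against 0.006 N m or less for the other two). It is held level about 20 cm up over the middle of the notebook, the two quiet cases are back flat where they stood, and I handed the job in at about 60 s; no verdict came back.

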